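# Hang the ear defenders over the stand's crossbar

## Robot

A 6-joint arm with a two-finger parallel gripper is mounted at the origin on the work surface. World frame = base frame: x ahead of the robot, y to its left, z up, the work surface at z = 0. Lengths are in m, angles in rad, forces in N, time in s.
With the tool pointing down it reaches from about 0.35 to 0.775 m from the base axis. Payload 7.3 kg.
Tool frame: the origin (TCP) lies between the finger pads; the fingertips stand 14 mm ahead of it and the grasp point (between the pads) lies 5 mm behind it; z points along the fingers, y is the line along which they close (so a half turn about z gives the same grasp; the last joint's range is limited). The gripper opens to 92 mm and grips with 3 to 60 N. Pads are 19 mm wide; open, the fingers measure 130 mm over their backs; the gripper's body (75 mm by 190 mm) begins 47 mm behind the grasp point.
Start: joints at [0.994, 0.342, 1.524, -0, 1.275, -0.146], TCP at [0.219, 0.477, 0.241] pointing down, gripper open.
Joint ranges: [-2.53, 2.53], [-0.77, 2.02], [0.04, 2.7], [-1, 4.14], [0.28, 2.66], [-3.11, 3.11]. Speed limits (rad/s): [2.57, 2.57, 3.14, 3.14, 3.14, 3.14].

## Interface

Orientations are given as [roll, pitch, yaw] about the fixed x, y, z axes, in that order (R = Rz(yaw) Ry(pitch) Rx(roll)).
In Python, from cell import robot, eyes gives the robot as it stands. The module is installed in compiled form; this text tells all that it offers.
- The arm moves only by the shell command python3 -m handwheel 'ROWS' [FORCE]. ROWS is JSON, one flat list of numbers, 5 for each row, row after row: the shift along the world's x, y, z in mm, then the turn about the world's z in rad, then the opening, from 0 (shut) to 1 (fully open). In form: [x, y, z, spin, jaw, x, y, z, spin, jaw, ...]. A call has 1 to 8 rows; each row shifts and turns the commanded pose from where the row before left it; what a row does not reach is not made up. A row lasts 1/10 s, in which the tool goes at most 50 mm and 8.59 degrees, less where a joint would pass 70% of its speed; a pose out of reach is approached as far as the arm can. A call with a gripper value outside its range is refused whole. The fingers move at their own pace and stop on an object; FORCE is the grip in N (left out, the last holds). Time passes only in rows, so rows that do not move let the fingers close. It gives the time, the measured TCP pose, the force, the opening and the grip force at its end, in the units of the state.
- robot.observe(): the state, without advancing time (a new reading comes with each control period).
- eyes.read_camera(name): name is "side" or "top"; returns (picture, depth): 384x512x3 uint8, blue, green, red; 384x512 float32, m along the optical axis (not along the pixel's ray), 0 where there is no reading.
- eyes.calibration(name): a dict with "fx", "fy", "cx", "cy" (pixels), "world_to_cam" (4x4, takes a point from world to camera coordinates). Camera axes: x right, y down, z forward; pixel columns grow to the right and rows downward; lengths in m; the calibration is good to about 2 mm. A picture is of the moment at which its call begins. calibration takes no time and is no camera call.
- robot.hand_in(): hands the job in; it is judged then, once.
The state is a dict: "time": time; "qpos": joint angles; "qvel": joint speeds; "joint_efforts": joint torques, N m; "tool_pos": TCP position; "tool_rot": TCP orientation; "contact_force": force on the tool from outside, world axes, zero at the start; "torque": the same for the moment, N m; "opening": finger opening in m; "grip_force": force on a finger pad.
Only numpy, scipy, OpenCV 4.12 (cv2) and the standard library are available. Lean on these libraries where they do the work, as an engineer would, in place of code of your own. Each camera call takes 0.05 s, during which the arm holds its last target. There are 200 camera calls.

## Task

The homogeniser run is over: lift the red ear defenders off the sloped rest by their headband and hang them over the horizontal crossbar of the lab stand, one ear cup on each side of the bar. Lower them until the headband is on the bar before letting go, do not drop them on; leave them hanging still, and do not disturb the cup, tin, bottle or clamp on the bench.

Things in the scene. Friction and masses are not known exactly. Their poses are not given: they have to be found in the camera images.
- ear_defenders: Loose rigid upside-down U, 200 g, 166 mm wide (y), 142 tall (z), 56 deep (x). Two red cups with black cushions, each 56 x 36 x 64 (x, y, z), 96 mm apart inside; free under the headband up to z = 124. Origin: midway between the cups' undersides. z: up through the crown; y: cup to cup; x: normal to the U. Starts in the rest, z 35 degrees off vertical, crown to the robot's side.
- headband: Black band 28 mm wide (x), 6 thick, fixed to the cups; same origin and axes as the ear defenders. At its crown a grey pad to lift by: 32 mm wide (x, grip across this), 64 long (y), 18 thick (z 124 to 142). The bar ends up under this pad, so fingers should not reach below its underside there.
- grip_top (a point): Centre of the top face of the grey crown pad of the headband (z = 142 mm in the ear defenders' frame); axes as the ear defenders.
- band_under (a point): Centre of the underside of the grey crown pad (z = 124 mm in the ear defenders' frame): the place that rests on the bar; axes as the ear defenders.
- rest: Fixed sloped aluminium rest, 190 mm wide (y), on a dark foot 135 x 190; origin on the bench. Its board leans 35 degrees from vertical, top to its -x (roughly to the robot); the cups stand on its lip against the board's +x face. The board ends 75 mm up the slope, so the headband stands free above it, pad top 166 mm above the bench.
- crossbar: Fixed lab stand: two maroon base blocks 70 x 60 x 45 mm with upright rods 165 tall, 280 apart in y, joined by a horizontal steel bar along y, 14 in diameter, axis 145 above the bench, held in cream clamps 30 x 24 (x, y). Origin on the bench under the middle of the bar; z up.
- bar_mid (a point): Middle of the horizontal bar, on its axis (145 mm above the bench; bar top at 152 mm). y runs along the bar, z up. The bar is free for 120 mm either side.
- specimen_cup: Bystander: white plastic cup, 64 mm across, 65 mm tall; origin at the centre of its underside.
- tin: Bystander: flat round black tin, 70 mm across, 32 mm tall; origin at the centre of its underside.
- reagent_bottle: Bystander: amber bottle with red cap, 56 mm across, 120 mm tall; origin at the centre of its underside.
- clamp: Bystander: steel ring-handled clamp lying flat, 120 mm long along its x, 10 mm thick, 60 mm wide over the rings; origin under its middle.
Mind the look-alikes: they are no part of the job. What is meant by the ear_defenders is not orange or yellow, and is the smaller of those in its own colour.

How it is judged:
On the way, in this order (a step that is already met when the one before it is completed fails the run):
1. the ear defenders are lifted clear of the rest, held by the headband (contact force between the fingers and headband above 1 N and height (world z) of ear_defenders above 0.1 m and contact force between ear_defenders and rest below 0.1 N), for 0.2 s.
2. still held by the headband, they are lowered astride the bar, the pad's underside at most 30 mm above the bar's axis (contact force between the fingers and headband above 1 N and z of band_under in the frame of bar_mid between 0 and 0.03 m and x of band_under in the frame of bar_mid between -0.035 and 0.035 m and y of band_under in the frame of bar_mid between -0.11 and 0.11 m and angle between the x axis of ear_defenders and the y axis of bar_mid, either way round below 0.6 rad), for 0.1 s.
At the end, for the whole second after the job is handed in: The ear defenders hang still and bearing on the crossbar, a cup on each side: pad underside 0 to 30 mm above the bar axis, within 35 mm across and 110 mm of mid-bar; U within 0.6 rad of square to the bar, tilt under 0.35 rad, below 0.03 m/s and 0.3 rad/s (z of band_under in the frame of bar_mid between 0 and 0.03 m and x of band_under in the frame of bar_mid between -0.035 and 0.035 m and y of band_under in the frame of bar_mid between -0.11 and 0.11 m and angle between the x axis of ear_defenders and the y axis of bar_mid, either way round below 0.6 rad and contact force between ear_defenders and crossbar above 0.5 N and angle between ear_defenders's own z axis and vertical below 0.35 rad and linear speed of ear_defenders below 0.03 m/s and angular speed of ear_defenders below 0.3 rad/s); the robot touches nothing.
It fails at once if a bystander (cup, tin, bottle, clamp) is moved more than 20 mm (distance of any of specimen_cup, tin, reagent_bottle, clamp from where it was at the start of the episode above 0.02 m).
It also fails if it takes over 40 s, if anything falls off the work surface, if the arm or the gripper's body presses on something with over 40 N, if the wrist force passes 120 N, or if a joint passes its speed limit or range.

## Working session

There is one attempt and no reset: what is moved stays moved. The work goes in short steps, Python scripts to look and compute and a shell command to move; the robot and the scene stay as the last step left them, time stands still between calls to the robot, and variables do not carry over. Pictures are saved under pics/ and viewed, at most 10 in all, crops included, and the job is handed in when it is done.

```bash
mkdir -p pics; cat > h.py <<'E'
import numpy as np, cv2
from cell import robot, eyes
def cloud(n):
    im,d=eyes.read_camera(n); c=eyes.calibration(n)
    v,u=np.mgrid[:384,:512]
    p=np.stack([(u-c['cx'])/c['fx']*d,(v-c['cy'])/c['fy']*d,d],-1)
    T=np.linalg.inv(np.array(c['world_to_cam']))
    w=p@T[:3,:3].T+T[:3,3]; w[d==0]=np.nan
    return im,w
E
python3 - <<'E'
from h import *
for n in ('side','top'):
    im,w=cloud(n); cv2.imwrite(f'pics/{n}0.png',im); np.save(n+'0.npy',w)
print(robot.observe())
E
```

```text
{'time': 0.1, 'qpos': array([ 9.94027030e-01,  3.42617791e-01,  1.52491359e+00,  8.08457138e-06,
        1.27539872e+00, -1.45989203e-01]), 'qvel': array([-0.0013629 , -0.00207931, -0.00475945,  0.0005736 , -0.00167844,
        0.00089307]), 'joint_efforts': array([ 1.69621737e-03, -4.32005346e+01, -2.44694906e+01,  7.17527303e-02,
        5.26627048e-02, -6.13533484e-05]), 'tool_pos': array([0.21901411, 0.47676023, 0.24013551]), 'tool_rot': array([-3.14027056e+00, -2.02208779e-04,  2.71081007e+00]), 'contact_force': array([ 0.37855946,  0.54725057, -0.54021137]), 'torque': array([-0.00033286,  0.00496855, -0.02089624]), 'grip_force': 0.0, 'opening': 0.09155034492833282}
```

View pics/side0.png

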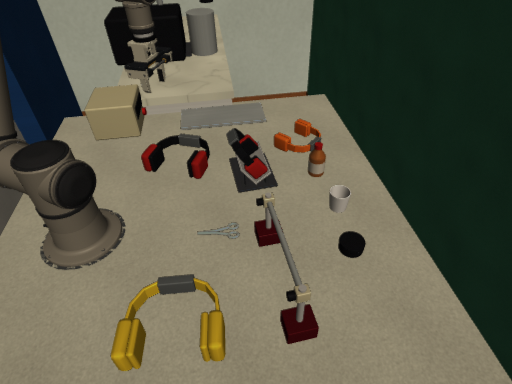

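View pics/top0.png

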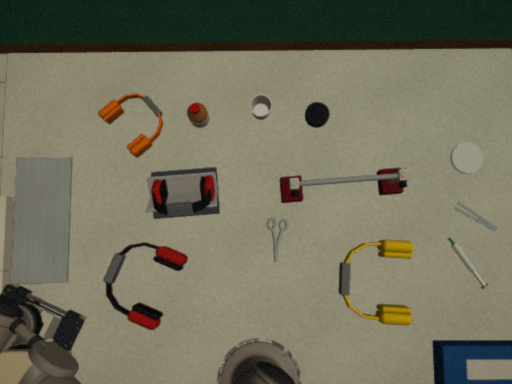

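The side view shows the target in its rest at about (247,152). In the top view it is at (185,190), and the crossbar runs from (291,188) to (392,180). Larger red and yellow/orange pairs are decoys. I'll measure next.

```bash
python3 - <<'E'
from h import *
a=cv2.imread('pics/top0.png')[160:225,140:225]; b=cv2.imread('pics/side0.png')[120:195,220:285]
cv2.imwrite('pics/c1.png',np.hstack([cv2.resize(a,(400,400),interpolation=2),cv2.resize(b,(400,400),interpolation=2)]))
for n in('top','side'):
    im=cv2.imread(f'pics/{n}0.png'); w=np.load(n+'0.npy')
    r=slice(160,225) if n=='top' else slice(120,195); c=slice(140,225) if n=='top' else slice(220,285)
    p=w[r,c].reshape(-1,3); h=im[r,c].reshape(-1,3).astype(int)
    red=(h[:,2]>110)&(h[:,1]<50); q=p[red]; print(n,'red',np.nanmin(q,0),np.nanmax(q,0),np.nanmean(q,0),red.sum())
    k=(p[:,2]>.125); q=p[k]; print('high',np.round(np.nanpercentile(q,[2,50,98],axis=0),3),k.sum())
    k=(p[:,2]>.145); q=p[k]; print('higher',np.round(np.nanpercentile(q,[2,50,98],axis=0),3),k.sum(), h[k].mean(0))
    r=slice(165,200) if n=='top' else slice(190,345); c=slice(270,415) if n=='top' else slice(245,325)
    p=w[r,c].reshape(-1,3); q=p[(p[:,2]>.135)&(p[:,2]<.156)]
    print('bar',np.round(np.nanpercentile(q,[2,50,98],axis=0),3),len(q)); m=q.mean(0); print(np.linalg.svd(q-m)[2][0] if len(q)<5000 else 0)
    q=p[(p[:,2]>.156)];print('posts',np.round(q[np.argsort(q[:,1])][[0,len(q)//4,-len(q)//4,-1]],3))
E
```

```text
top red [0.48724546 0.12115009 0.07335593] [0.55902095 0.279118   0.12135645] [0.5219458  0.20604527 0.10290949] 147
high [[0.448 0.13  0.129]
 [0.469 0.194 0.161]
 [0.498 0.27  0.176]] 660
higher [[0.448 0.141 0.147]
 [0.467 0.197 0.163]
 [0.486 0.259 0.176]] 554 [39.71841155 42.46750903 44.24548736]
bar [[ 0.503 -0.375  0.143]
 [ 0.537 -0.235  0.15 ]
 [ 0.552 -0.085  0.155]] 653
[-0.07456332  0.99721111  0.00321142]
posts [[ 0.537 -0.384  0.158]
 [ 0.537 -0.371  0.159]
 [ 0.522 -0.095  0.167]
 [ 0.528 -0.082  0.163]]
side red [0.49436343 0.1157285  0.0320912 ] [0.66013028 0.3395229  0.11710179] [0.53454894 0.15143499 0.09045449] 191
high [[ 0.451 -0.091  0.127]
 [ 0.476  0.16   0.158]
 [ 0.533  0.268  0.175]] 352
higher [[ 0.45  -0.093  0.146]
 [ 0.471  0.167  0.163]
 [ 0.536  0.245  0.175]] 256 [40.83984375 45.1484375  46.73828125]
bar [[ 0.503 -0.387  0.138]
 [ 0.538 -0.273  0.151]
 [ 0.558 -0.101  0.155]] 805
[ 0.06271235 -0.99802901 -0.0022915 ]
posts [[ 0.537 -0.388  0.16 ]
 [ 0.559 -0.38   0.16 ]
 [ 0.516 -0.104  0.16 ]
 [ 0.522 -0.086  0.16 ]]
```

View pics/c1.png

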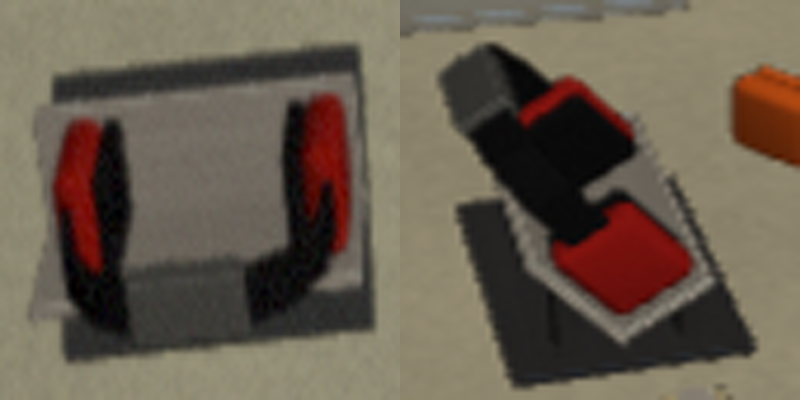

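Both views agree: pad top about 0.165–0.175 m, bar top about 0.151 m. The crop shows the grey pad at the near side and the cups on the board. Next I'll fit the pad and the bar accurately.

```bash
python3 - <<'E'
from h import *
for n in('top','side'):
    im=cv2.imread(f'pics/{n}0.png'); w=np.load(n+'0.npy')
    r=slice(195,225) if n=='top' else slice(120,160); c=slice(140,225) if n=='top' else slice(220,262)
    p=w[r,c].reshape(-1,3); h=im[r,c].reshape(-1,3).astype(int).mean(1)
    k=(p[:,2]>.14)&(h>42)&(h<110)&(p[:,0]<.51)&(p[:,1]>.1); q=p[k]
    rc=cv2.minAreaRect(q[:,:2].astype(np.float32)*1000)
    print(n,'pad',k.sum(),np.round(np.percentile(q,[1,50,99],axis=0),4),rc)
    v=np.linalg.svd(q-q.mean(0),full_matrices=False)[2]; print(q.mean(0),v[0],v[2])
    r=slice(165,200) if n=='top' else slice(190,345); c=slice(270,415) if n=='top' else slice(245,325)
    p=w[r,c].reshape(-1,3); q=p[(p[:,2]>.142)&(p[:,2]<.156)&(p[:,1]>-.33)&(p[:,1]<-.14)]
    f=np.polyfit(q[:,1],q[:,0],1); print('bar x(y)',f,np.polyval(f,-.235),np.percentile(q[:,2],95),np.std(q[:,0]-np.polyval(f,q[:,1])))
    k=(p[:,2]>.02)&(p[:,2]<.06); q=p[k]; lo=q[q[:,1]<-.3];hi=q[q[:,1]>-.17]
    for t in(lo,hi): print('base',np.round(np.percentile(t,[2,98],axis=0),3).tolist())
E
```

```text
top pad 337 [[0.4476 0.1569 0.1549]
 [0.4645 0.1984 0.1674]
 [0.4834 0.2303 0.177 ]] ((465.6835632324219, 187.98065185546875), (35.62904357910156, 88.92869567871094), 6.915332317352295)
[0.46406539 0.19820744 0.16673099] [-0.1272181   0.99178745  0.01316083] [-0.3702148  -0.0597894   0.92702008]
bar x(y) [-0.07528105  0.52117286] 0.5388639029865113 0.15389766896220108 0.004036560770013381
base [[0.514, -0.398, 0.023], [0.583, -0.34, 0.05]]
base [[0.498, -0.122, 0.036], [0.563, -0.062, 0.05]]
side pad 136 [[0.4482 0.1502 0.1447]
 [0.464  0.1887 0.1675]
 [0.4856 0.2586 0.176 ]] ((466.1490173339844, 206.0089874267578), (125.94999694824219, 38.47967529296875), 84.93143463134766)
[0.46451362 0.19217505 0.16633932] [-0.01342572 -0.99989027 -0.00626054] [ 4.72549419e-01 -8.26969169e-04 -8.81303786e-01]
bar x(y) [-0.0725108   0.52179602] 0.5388360548401304 0.15392310909105708 0.0038918205355980375
base [[0.515, -0.406, 0.023], [0.584, -0.348, 0.049]]
base [[0.494, -0.128, 0.021], [0.55, -0.07, 0.052]]
```

```bash
python3 -m handwheel '[31,-35,0,-0.13,1, 31,-35,0,-0.13,1, 31,-35,0,-0.13,1, 31,-35,0,-0.13,1, 31,-35,0,-0.13,1, 31,-35,0,-0.13,1, 31,-35,0,-0.14,1, 33,-36,0,-0.14,1]' 3; python3 -m handwheel '[0,0,0,0,1,0,0,0,0,1]'
```

```text
time: 0.9
tool_pos: [0.4699, 0.1944, 0.2405]
tool_rot: [-3.141, -0.0, 1.645]
contact_force: [-0.6, 1.1, 0.2]
opening: 0.0918
grip_force: 0.0
time: 1.1
tool_pos: [0.4693, 0.1953, 0.2401]
tool_rot: [-3.14, -0.0, 1.649]
contact_force: [-1.5, -0.1, 0.6]
opening: 0.0914
grip_force: 0.0
```

```bash
python3 -m handwheel '[0,0,-30,0,1, 0,0,-25,0,1, 0,0,-15,0,1, 0,0,-6,0,1, 0,0,0,0,0.46, 0,0,0,0,0.46, 0,0,0,0,0.46, 0,0,0,0,0.46]' 3; python3 - <<'E'
from h import *
for n in('side','top'):
    im,w=cloud(n); cv2.imwrite(f'pics/{n}1.png',im)
    b=im[110:200,215:290] if n=='side' else im[155:230,135:230]
    cv2.imwrite(f'pics/c2{n}.png',cv2.resize(b,(400,400),interpolation=2))
cv2.imwrite('pics/c2.png',np.hstack([cv2.imread('pics/c2side.png'),cv2.imread('pics/c2top.png')]))
s=robot.observe();print(s['tool_pos'],s['opening'],s['contact_force'])
E
```

```text
time: 1.9
tool_pos: [0.4695, 0.1963, 0.1655]
tool_rot: [3.14, -0.0, 1.651]
contact_force: [-0.5, -0.6, -0.0]
opening: 0.0641
grip_force: 0.0
[0.46944911 0.19611063 0.16524703] 0.05625913382408286 [-0.38098456  0.56018     0.21924723]
```

View pics/c2.png

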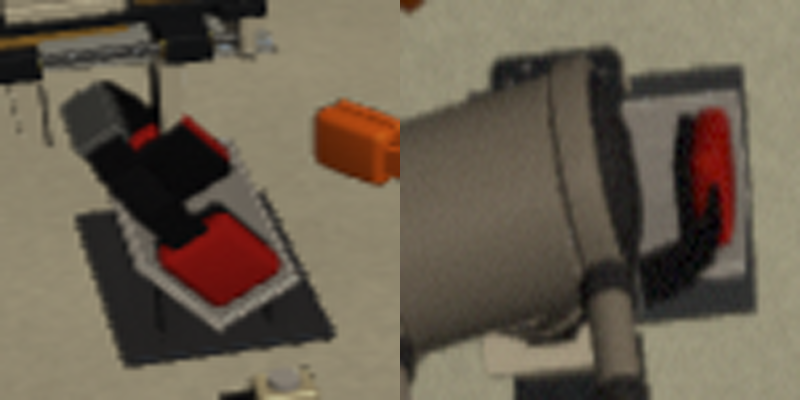

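The side crop shows the fingers on either side of the pad. Next I'll cage the pad loosely and swing the crown upright with the -x finger.

```bash
python3 -m handwheel '[0,0,0,0,0.46, 0,0,0,0,0.46, 8,0,4,0,0.46, 8,0,4,0,0.46, 8,1,3,0,0.46, 8,1,2,0,0.46, 8,1,1,0,0.46, 0,0,0,0,0.46]'; python3 - <<'E'
from h import *
for n in('side',):
    im,w=cloud(n); cv2.imwrite(f'pics/{n}2.png',im); np.save('s2.npy',w)
    b=im[100:200,210:300]
    cv2.imwrite(f'pics/c3.png',cv2.resize(b,(540,600),interpolation=2))
s=robot.observe();print(s['tool_pos'],s['opening'],s['contact_force'])
E
```

```text
time: 2.8
tool_pos: [0.5106, 0.1991, 0.1787]
tool_rot: [3.14, -0.0, 1.65]
contact_force: [-0.7, -0.1, 0.0]
opening: 0.0424
grip_force: 0.2
[0.50977375 0.19905189 0.17839993] 0.04228612186652822 [-0.60735117 -0.05693826 -0.14944618]
```

View pics/c3.png

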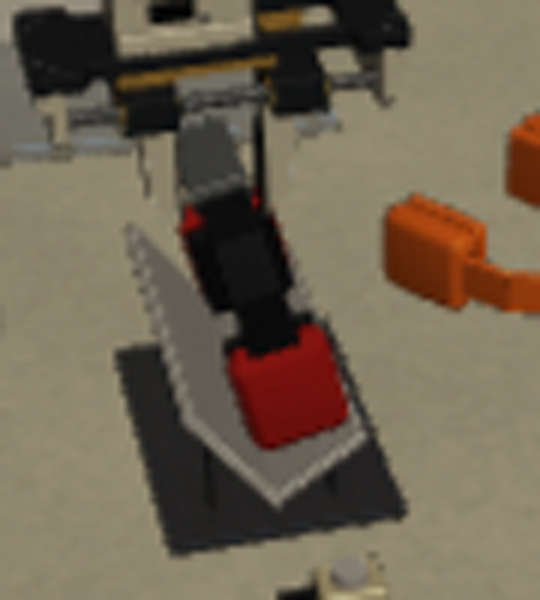

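It is now nearly upright in the cage. Next I'll measure the pad height.

```bash
python3 - <<'E'
from h import *
w=np.load('s2.npy'); im=cv2.imread('pics/side2.png')
for v in range(118,140,2): print(v,[(np.round(w[v,u]*1000).astype(int).tolist(),im[v,u].mean().astype(int)) for u in (242,245,248)])
E
```

```text
118 [([532, 565, 14], np.int64(54)), ([545, 565, 13], np.int64(101)), ([557, 561, 13], np.int64(102))]
120 [([503, 229, 199], np.int64(87)), ([513, 228, 199], np.int64(61)), ([556, 551, 9], np.int64(103))]
122 [([502, 220, 197], np.int64(57)), ([511, 213, 200], np.int64(58)), ([554, 539, 7], np.int64(81))]
124 [([501, 207, 198], np.int64(57)), ([510, 203, 199], np.int64(57)), ([519, 199, 201], np.int64(60))]
126 [([499, 197, 196], np.int64(57)), ([508, 192, 199], np.int64(58)), ([517, 189, 199], np.int64(58))]
128 [([498, 185, 197], np.int64(57)), ([507, 180, 199], np.int64(57)), ([516, 177, 199], np.int64(59))]
130 [([497, 174, 196], np.int64(57)), ([506, 173, 196], np.int64(72)), ([515, 168, 198], np.int64(65))]
132 [([496, 168, 193], np.int64(67)), ([505, 168, 192], np.int64(43)), ([514, 168, 191], np.int64(19))]
134 [([496, 168, 186], np.int64(32)), ([504, 162, 188], np.int64(13)), ([513, 162, 188], np.int64(13))]
136 [([503, 263, 118], np.int64(54)), ([503, 158, 184], np.int64(14)), ([512, 153, 186], np.int64(13))]
138 [([502, 255, 115], np.int64(23)), ([503, 152, 181], np.int64(12)), ([511, 148, 182], np.int64(13))]
```

```bash
python3 -m handwheel '[0,0,7,0,0.46, 0,0,7,0,0.46, 0,0,7,0,0.46, 0,0,0,0,0.2, 0,0,0,0,0.2, 0,0,0,0,0.2, 0,0,0,0,0.2,0,0,0,0,0.2]' 12;  python3 -m handwheel '[0,0,0,0,0.2, 0,0,4,0,0.2,0,0,8,0,0.2,0,0,12,0,0.2,0,0,20,0,0.2, 0,0,20,0,0.2,0,0,20,0,0.2,0,0,20,0,0.2]' 25; python3 - <<'E'
from h import *
im,w=cloud('side'); cv2.imwrite('pics/side3.png',im); np.save('s3.npy',w)
cv2.imwrite('pics/c4.png',cv2.resize(im[60:200,190:310],(514,600),interpolation=2))
E
```

```text
time: 3.65
tool_pos: [0.5093, 0.1991, 0.2004]
tool_rot: [3.141, -0.0, 1.651]
contact_force: [-1.4, 0.0, 5.4]
opening: 0.0336
grip_force: 12.3
time: 4.45
tool_pos: [0.5092, 0.199, 0.3054]
tool_rot: [3.141, -0.0, 1.651]
contact_force: [0.5, -0.7, -2.2]
opening: 0.033
grip_force: 24.0
```

View pics/c4.png

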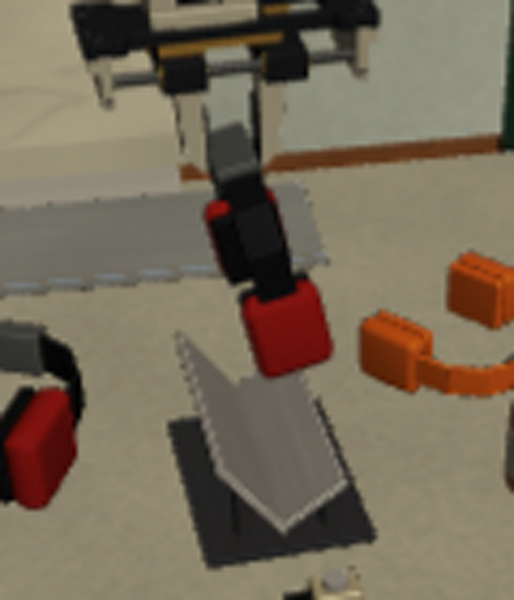

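Held nearly flat (33 mm opening) and clear of the rest, as the crop shows. I'll raise it, carry it across and turn it a quarter turn.

```bash
python3 -m handwheel '[0,0,15,0,0.2, 0,0,25,0,0.2, 0,-10,20,-0.05,0.2, 2,-20,5,-0.1,0.2, 2,-30,0,-0.13,0.2, 2,-35,0,-0.13,0.2, 3,-35,0,-0.13,0.2, 3,-35,0,-0.13,0.2]'; python3 -m handwheel '[3,-35,0,-0.13,0.2, 3,-35,0,-0.13,0.2, 3,-35,0,-0.13,0.2, 3,-35,0,-0.13,0.2, 3,-35,0,-0.13,0.2, 2,-31,0,-0.13,0.2, 1,-30,0,-0.13,0.2, 0,-20,0,-0.12,0.2]'; python3 -m handwheel '[0,-10,0,0,0.2, 0,0,0,0,0.2, 0,0,0,0,0.2,0,0,0,0,0.2,0,0,0,0,0.2]'; python3 - <<'E'
from h import *
im,w=cloud('side'); cv2.imwrite('pics/side4.png',im); np.save('s4.npy',w)
im,w=cloud('top'); np.save('t4.npy',w);cv2.imwrite('pics/top4.png',im)
E
```

```text
time: 5.3
tool_pos: [0.5211, 0.0328, 0.3688]
tool_rot: [3.141, -0.0, 0.976]
contact_force: [1.0, -0.5, -2.0]
opening: 0.0333
grip_force: 24.0
time: 6.1
tool_pos: [0.539, -0.2241, 0.3683]
tool_rot: [3.141, 0.001, -0.056]
contact_force: [0.8, -0.2, -2.0]
opening: 0.0332
grip_force: 24.0
time: 6.6
tool_pos: [0.5394, -0.2309, 0.3691]
tool_rot: [3.141, -0.0, -0.047]
contact_force: [0.2, -1.0, -2.1]
opening: 0.0335
grip_force: 24.0
```

View pics/side4.png

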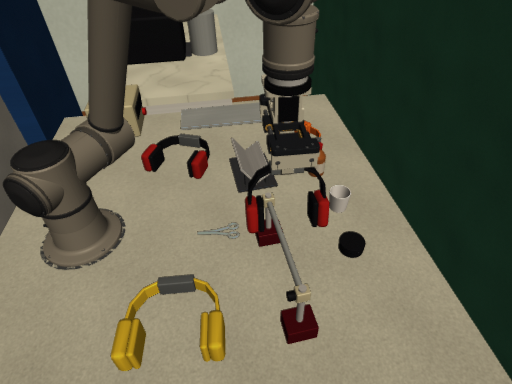

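The picture shows the ear defenders held above the bar, with cups at (253,213) and (318,208). I over-turned by 0.12 rad, which I'll correct. I'll also measure where the cups and pad are relative to the tool.

```bash
python3 - <<'E'
from h import *
w=np.load('s4.npy'); im=cv2.imread('pics/side4.png').astype(int)
for nm,(a,b) in dict(L=(240,268),R=(304,332)).items():
    p=w[185:240,a:b].reshape(-1,3);h=im[185:240,a:b].reshape(-1,3)
    k=(p[:,2]>.17)&(p[:,2]<.36)&((h[:,2]<60)|(h[:,1]<60));q=p[k]
    print(nm,np.round(np.percentile(q,[2,50,98],axis=0),3).tolist(),k.sum())
p=w[160:200,245:330].reshape(-1,3);h=im[160:200,245:330].reshape(-1,3).mean(1)
for lo in(.30,.32,.34,.355):
    q=p[(p[:,2]>lo)&(p[:,2]<lo+.015)&(h<80)]; print(lo,np.round(np.nanpercentile(q,[5,50,95],axis=0),3).tolist(),len(q))
E
```

```text
L [[0.458, -0.281, 0.241], [0.473, -0.27, 0.284], [0.491, -0.23, 0.329]] 669
R [[0.588, -0.288, 0.239], [0.603, -0.276, 0.279], [0.619, -0.235, 0.313]] 711
0.3 [[0.466, -0.262, 0.302], [0.611, -0.253, 0.308], [0.616, -0.241, 0.314]] 59
0.32 [[0.468, -0.258, 0.322], [0.474, -0.248, 0.329], [0.613, -0.227, 0.334]] 82
0.34 [[0.481, -0.252, 0.341], [0.493, -0.243, 0.351], [0.599, -0.222, 0.355]] 151
0.355 [[0.498, -0.251, 0.356], [0.517, -0.246, 0.359], [0.583, -0.224, 0.366]] 197
```

```bash
python3 - <<'E'
from h import *
w=np.load('s4.npy'); im=cv2.imread('pics/side4.png').astype(int)
cv2.imwrite('pics/c5.png',cv2.resize(im[135:245,235:345].astype(np.uint8),(600,600),interpolation=2))
p=w[150:200,240:335].reshape(-1,3);h=im[150:200,240:335].reshape(-1,3).mean(1)
for x in np.arange(.495,.59,.008):
    k=(abs(p[:,0]-x)<.004)&(p[:,1]<-.2)&(p[:,1]>-.3)&(p[:,2]>.33)
    o=np.argsort(p[k][:,2])[::-1]; print(round(x,3),[(int(a[1]*1000),int(a[2]*1000),int(b)) for a,b in zip(p[k][o],h[k][o])][::3][:16])
E
```

```text
0.495 [(-241, 358, 7), (-239, 356, 9), (-245, 356, 14), (-241, 355, 9), (-246, 355, 13), (-231, 354, 9), (-233, 354, 8), (-227, 354, 8), (-222, 353, 26), (-240, 353, 7), (-233, 352, 8), (-224, 352, 11), (-228, 351, 7), (-218, 349, 74)]
0.503 [(-278, 432, 80), (-277, 430, 39), (-277, 428, 32), (-277, 425, 45), (-241, 361, 8), (-245, 360, 14), (-242, 360, 12), (-238, 359, 9), (-243, 359, 11), (-230, 358, 9), (-239, 358, 9), (-224, 357, 19), (-234, 357, 9), (-230, 356, 8), (-230, 356, 9), (-221, 355, 32)]
0.511 [(-239, 369, 33), (-235, 368, 38), (-227, 366, 33), (-244, 365, 53), (-217, 364, 61), (-245, 363, 81), (-247, 362, 70), (-245, 362, 13), (-245, 361, 50), (-232, 361, 12), (-246, 360, 68), (-244, 359, 12), (-244, 358, 14), (-246, 357, 51), (-247, 355, 61)]
0.519 [(-246, 365, 90), (-246, 364, 86), (-246, 363, 80), (-246, 361, 70), (-247, 359, 69), (-246, 358, 69), (-246, 357, 69), (-248, 355, 64), (-246, 354, 59)]
0.527 [(-265, 379, 128), (-265, 376, 126), (-264, 374, 126), (-264, 372, 122), (-264, 369, 109), (-246, 364, 104), (-246, 362, 76), (-247, 361, 70), (-255, 360, 60), (-25
[... 176 characters left out ...]
3), (-252, 356, 90)]
0.543 [(-265, 378, 130), (-265, 376, 126), (-266, 375, 126), (-264, 374, 126), (-265, 372, 125), (-265, 370, 126), (-265, 369, 125), (-260, 363, 69)]
0.551 [(-266, 380, 122), (-266, 372, 114), (-248, 362, 89), (-251, 357, 78)]
0.559 [(-248, 364, 96), (-250, 363, 70), (-249, 362, 70), (-249, 360, 69), (-250, 358, 68), (-249, 357, 68), (-250, 356, 59)]
0.567 [(-249, 364, 81), (-247, 362, 78), (-249, 361, 69), (-248, 359, 69), (-250, 357, 68), (-248, 356, 68), (-249, 354, 65)]
0.575 [(-249, 363, 74), (-245, 361, 72), (-246, 360, 24), (-249, 358, 66), (-249, 357, 15)]
0.583 [(-244, 360, 63), (-248, 358, 14), (-245, 358, 11), (-249, 357, 13), (-246, 356, 14), (-249, 354, 12)]
```

View pics/c5.png

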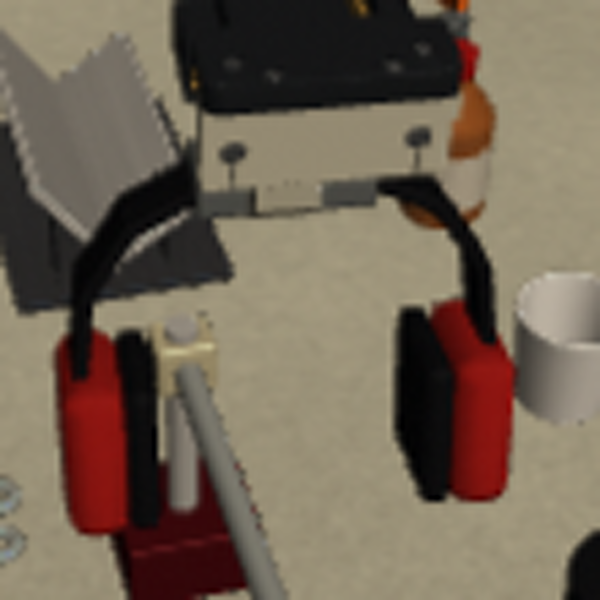

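The pad underside is at about 0.352 m (TCP − 17 mm) and the fingertips sit just above it. The cups are centred at x = 0.539, over the bar. I'll correct the spin and lower.

```bash
python3 -m handwheel '[-1,0,-20,0.06,0.2, 0,0,-30,0.06,0.2, 0,0,-35,0,0.2, 0,0,-35,0,0.2, 0,0,-30,0,0.2, 0,0,-20,0,0.2, 0,0,-10,0,0.2, 0,0,-4,0,0.2]';python3 -m handwheel '[0,0,-3,0,0.2,0,0,-2,0,0.2,0,0,-2,0,0.2,0,0,0,0,0.2]';python3 -m handwheel '[0,0,-2,0,0.2,0,0,-2,0,0.2,0,0,0,0,0.2]'
```

```text
time: 7.5
tool_pos: [0.5381, -0.2316, 0.1841]
tool_rot: [-3.141, 0.001, 0.071]
contact_force: [1.5, 1.1, -2.3]
opening: 0.0335
grip_force: 24.0
time: 7.9
tool_pos: [0.5383, -0.232, 0.1781]
tool_rot: [3.141, -0.001, 0.071]
contact_force: [0.7, 0.4, -1.8]
opening: 0.0331
grip_force: 24.0
time: 8.2
tool_pos: [0.5385, -0.2321, 0.1743]
tool_rot: [3.141, -0.001, 0.071]
contact_force: [-0.6, 0.4, 1.6]
opening: 0.0332
grip_force: 24.1
```

Contact at TCP z 0.174. I'll ease the grip and settle it flat.

```bash
python3 -m handwheel '[0,0,0,0,0.2,0,0,-1,0,0.2,0,0,-1,0,0.2,0,0,0,0,0.2]' 4; python3 -m handwheel '[0,0,-1,0,0.2,0,0,0,0,0.2,0,0,0,0,0.2]' 3
```

```text
time: 8.6
tool_pos: [0.5382, -0.2319, 0.1715]
tool_rot: [-3.142, 0.0, 0.071]
contact_force: [-0.1, -1.0, 0.7]
opening: 0.0329
grip_force: 3.9
time: 8.9
tool_pos: [0.5381, -0.2318, 0.1705]
tool_rot: [-3.141, 0.0, 0.071]
contact_force: [0.6, 0.1, -1.3]
opening: 0.0322
grip_force: 3.0
```

```bash
python3 -m handwheel '[0,0,-1,0,0.2,0,0,0,0,0.2,0,0,0,0,0.2]'; python3 -m handwheel '[0,0,-1,0,0.2,0,0,0,0,0.2,0,0,0,0,0.2]'; python3 - <<'E'
from h import *
im,w=cloud('side'); np.save('s5.npy',w);cv2.imwrite('pics/side5.png',im)
cv2.imwrite('pics/c6.png',cv2.resize(im[150:300,220:350],(520,600),interpolation=2))
print(robot.observe()['contact_force'])
E
```

```text
time: 9.2
tool_pos: [0.5382, -0.232, 0.1697]
tool_rot: [3.142, 0.0, 0.071]
contact_force: [1.1, -0.9, -0.6]
opening: 0.0319
grip_force: 3.0
time: 9.5
tool_pos: [0.5384, -0.2319, 0.1691]
tool_rot: [3.141, -0.0, 0.071]
contact_force: [-0.3, -0.3, 3.0]
opening: 0.032
grip_force: 3.0
[0.23157533 0.04312191 4.76339656]
```

View pics/c6.png

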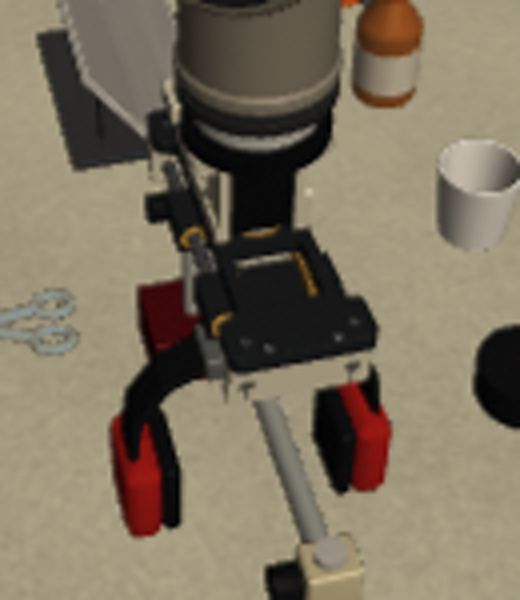

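Astride the bar and seated: upward force of 3–5 N, opening 32 mm. I'll release and retreat upward.

```bash
python3 -m handwheel '[0,0,0.5,0,0.2,0,0,0,0,0.45,0,0,0,0,0.6,0,0,0,0,0.6,0,0,0,0,0.7,0,0,0,0,0.7,0,0,0,0,0.7,0,0,0,0,0.7]'; python3 -m handwheel '[0,0,5,0,0.7,0,0,10,0,0.7,0,0,20,0,0.7,0,0,30,0,0.7,0,0,30,0,0.7,0,0,30,0,0.7,0,0,0,0,0.7,0,0,0,0,0.7]';python3 -m handwheel '[-30,0,10,0,0.7,-40,0,0,0,0.7,-40,0,0,0,0.7,-30,0,0,0,0.7,0,0,0,0,0.7,0,0,0,0,0.7,0,0,0,0,0.7,0,0,0,0,0.7]'; python3 - <<'E'
from h import *
im,w=cloud('side'); im2,w2=cloud('top')
cv2.imwrite('pics/c7.png',cv2.resize(im[150:300,220:350],(520,600),interpolation=2))
for i in range(3): im3,_=cloud('side'); print(np.abs(im3[150:300,220:350].astype(int)-im[150:300,220:350]).mean())
p=w[190:280,235:330].reshape(-1,3);h=im[190:280,235:330].reshape(-1,3).mean(1)
q=p[(p[:,2]>.163)&(p[:,2]<.185)&(h>40)&(h<90)]; print(np.percentile(q,[5,50,95],axis=0))
E
```

```text
time: 10.35
tool_pos: [0.5382, -0.232, 0.1692]
tool_rot: [3.141, 0.0, 0.071]
contact_force: [0.1, -0.1, 0.0]
opening: 0.0643
grip_force: 0.0
time: 11.15
tool_pos: [0.5383, -0.232, 0.2954]
tool_rot: [3.14, -0.002, 0.071]
contact_force: [-0.5, 0.8, -1.1]
opening: 0.0646
grip_force: 0.0
time: 11.95
tool_pos: [0.399, -0.2319, 0.3037]
tool_rot: [-3.141, 0.001, 0.072]
contact_force: [-0.1, 0.1, -0.3]
opening: 0.0642
grip_force: 0.0
0.4334017094017094
0.45914529914529917
0.5027863247863248
[[ 0.51297723 -0.24938077  0.16495883]
 [ 0.54118499 -0.23676339  0.17027753]
 [ 0.56931794 -0.22067944  0.17203979]]
```

View pics/c7.png

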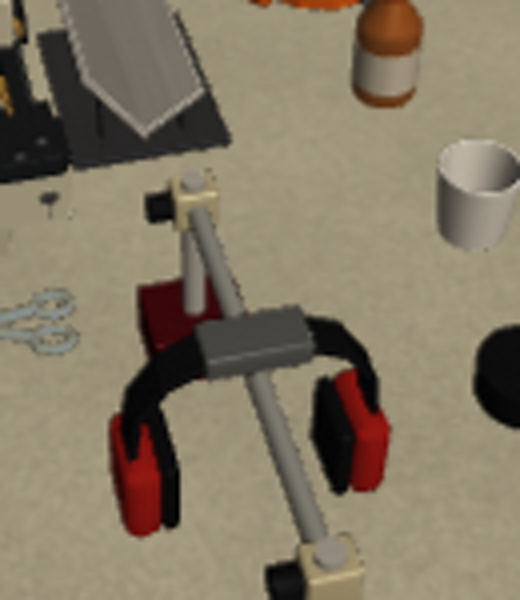

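The picture shows them hanging level on the bar, a cup on each side. Pad top is at 0.170 m and successive frames show no motion.

```bash
python3 -c "
from cell import robot
print(robot.hand_in())"
```

```text
the job is handed in; nothing more can be done
None
```

The red ear defenders hang level and still on the crossbar, one cup on each side, lowered onto the bar before release; the cup, tin, bottle and clamp were not touched, and the job is handed in (no verdict was returned).

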